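# Set the cleaner dose and open the safety cap at the bread counter

### The arm

A 6-joint arm with a two-finger parallel gripper is mounted at the origin on the work surface. World frame = base frame: x ahead of the robot, y to its left, z up, the work surface at z = 0. Lengths are in mm, angles in degrees, forces in N, time in s.
With the tool pointing down it reaches from about 300 to 850 mm from the base axis. Payload 4.2 kg.
Tool frame: the origin (TCP) lies midway between the tips of the shut fingers; the grasp point (between the pads) lies 19 mm behind it (env.grip_point_offset is the distance from the TCP to the grasp point, in mm); z points along the fingers, x is the direction in which the jaws open and shut, and the axes are right-handed (so a half turn about z gives the same grasp; the last joint's range is limited). The gripper opens to 91 mm and grips with 3 to 60 N. Pads are 32 mm wide; open, the fingers measure 118 mm over their backs; the gripper's body (76 mm by 178 mm) begins 60 mm behind the grasp point.
Start: joints at [-68.411, 18.312, 89.639, -0, 72.044, -1.146], TCP at [222.224, -530.339, 213.976] pointing down, gripper open.
Joint ranges: [-177.97, 177.97], [-48.28, 115.42], [12.27, 149.76], [-77.06, 257.06], [2.81, 150.46], [-146.56, 146.56]. Speed limits (degrees/s): [147.25, 147.25, 180, 180, 180, 180].

### API

Orientations are given as [roll, pitch, yaw] about the fixed x, y, z axes, in that order (R = Rz(yaw) Ry(pitch) Rx(roll)).
In Python, from workcell import env gives the robot as it stands.
- The arm moves only by the shell command python3 -m pendant 'ROWS' [FORCE]. ROWS is JSON, a list of rows, each an object with "xyz": the shift along the tool's x, y, z in m, a list of three; "roll": the turn about the tool's z in degrees; "jaw": the closure, from 0 (fully open) to 1 (shut). A call has exactly 8 rows; each row is the pose to reach, as a shift and turn from the pose commanded when the call began, along the tool's axes at that moment; what a row does not reach only later rows make up. A row lasts 1/8 s, in which the tool goes at most 62.5 mm and 10.7 degrees, less where a joint would pass 70% of its speed; a pose out of reach is approached as far as the arm can. A call with a gripper value outside its range is refused whole. The fingers move at their own pace and stop on an object; FORCE is the grip in N (left out, the last holds). Time passes only in rows, so rows that repeat a pose let the fingers close, or fill a call up. It gives the time, the measured TCP pose, the force and the opening at its end, in the units of the state.
- env.state(): the state, without advancing time (a new reading comes with each control period).
- env.grab_frame(name): name is "scene" or "top"; returns (picture, depth): 420x560x3 uint8, blue, green, red; 420x560 float32, mm along the optical axis (not along the pixel's ray), 0 where there is no reading.
- env.camera_params(name): a dict with "camera_matrix" (3x3 intrinsics, pixels), "D" ([k1, k2, p1, p2, k3] as OpenCV has them; the pictures are not rectified), "cam_to_world" (4x4, takes a point from camera to world coordinates). Camera axes: x right, y up, looking along -z (the intrinsics and any distortion apply to the point x, -y, -z); pixel columns grow to the right and rows downward; lengths in mm; the calibration is good to about 2 mm. A picture is of the moment at which its call begins. camera_params takes no time and is no camera call.
- env.job_done(): hands the job in, once; it reports no verdict.
The state is a dict: "time_s": time; "qpos": joint angles; "qvel": joint speeds; "effort": joint torques, N m; "ee_pos": TCP position; "ee_rot": TCP orientation; "force": force on the tool from outside, world axes, zero at the start; "torque": the same for the moment, N m; "gripper_width": finger opening in mm.
Only numpy, scipy, OpenCV 4.12 (cv2) and the standard library are available. Lean on these libraries where they do the work, as an engineer would, in place of code of your own. Each camera call takes 0.05 s, during which the arm holds its last target. There are 200 camera calls.

### The job

Get the counter cleaner ready: first pull the black handle of the sprung dosing gauge out until its pointer stands at the steel rider on the scale, leaving the rider itself alone, and let go of it there. Then press the push-and-turn cap of the square cleaner bottle down, twist it anticlockwise (seen from above) until it is free, lift it straight up by about 8 cm and finish holding it upright in the gripper over the bottle's neck, touching nothing else. Leave the bread and the other things on the counter where they are.

Things in the scene. Friction and masses are not known exactly. Their poses are not given: they have to be found in the camera images.
- bottle: Square white cleaner bottle 84 x 84 mm, standing in a black holder (base plate 120 x 120 mm) that is screwed to the counter, so it neither turns nor moves. Origin under its centre at counter level, z up. Body up to 145 mm, a cone-shaped shoulder to 166 mm, then a neck 27 mm in diameter. The bottle may stand left or right of the gauge.
- neck (a point): Point on the bottle's axis, 198 mm above the counter, where the cap's centre lies while the cap is closed.
- cap_center (a point): Centre (half-way up) of the loose grey ribbed cap, outside diameter 53 mm, 32 mm high, 40 g, z up along its axis. Closed, its lower edge is 182 mm and its top 214 mm above the counter. It can be gripped across any diameter.
- gauge: Dosing gauge fixed to the counter: steel base plate 310 x 120 x 6 mm, grey housing 60 mm wide and 62 mm high, whose front face lies 85 mm along +x from the origin, and a white scale strip (20 mm high, along the +y side, 30 to 58 mm from the middle line). Origin at counter level under the handle when it is fully in; x points from the handle to the housing, so the handle is pulled along -x.
- dose_handle (a point): Grip point of the gauge's handle, 65 mm above the counter: an upright black plate 12 mm thick (along the gauge's x), 36 mm wide, from 18 to 85 mm above the counter. Pinch it from above across its thickness; the rod (10 mm thick, top at 33 mm) runs behind it to the housing.
- dose (a joint): How far the handle is pulled out, m, 0 (in) to 0.1. Spring and brake together resist with about 9 to 12 N; the brake then holds it wherever it is let go.
- mark (a joint): Where the rider stands on the scale, in the same measure as joint dose, m: the pointer is at the rider when dose equals mark. It is given: leave the rider where it is.
- pointer (a point): Tip of the steel pointer on the handle, 44 mm to the gauge's +y side, 24 mm above the counter.
- rider (a point): Small steel rider block with a stud, 10 mm long along the scale (14 mm wide, its middle 52 mm to the gauge's +y side); this point, at the inner side of its middle, is where the pointer tip belongs.
- bun_a_mid (a point): Bystander: bread bun, 78 mm across, 48 mm high; between gauge and bottle. The point is its centre.
- bun_b_mid (a point): Bystander: bread bun, 78 mm across, 48 mm high; near the robot on its left. The point is its centre.
- tin_mid (a point): Bystander: steel tin, 66 mm across, 85 mm high; between gauge and bottle. The point is its centre.
- jar_mid (a point): Bystander: glass jar, 68 mm across, 90 mm high; near the robot on its right. The point is its centre.
- round_bottle_mid (a point): Bystander: round clear bottle with a slim plain cap, 64 mm across, 210 mm high; on the right. The point is its centre.
- mug_mid (a point): Bystander: white mug, 80 mm across, 90 mm high; on the left. The point is its centre.
- cap: The same cap; origin at the centre of its lower edge, x as the bottle's x while closed. A spring pushes it up (5 N, 8 N when 5 mm down). Unpressed it cannot turn (6 degrees of play) or lift. It unlocks 4 mm down; hard stop 6 mm down. Kept down and turned 50 to 130 degrees anticlockwise (about 78 is right; clockwise is blocked) it is free, rises up to 4 mm and lifts off.
Not all that is in view belongs to the job. What is shaped like the bottle but green or red is not meant.

How it is judged:
By the outcome, as a careful person would: the job done as asked, in the order asked, and still so for the second after the job is handed in, while the arm keeps its last pose, push and grip.
It also fails if it takes over 56 s, if anything falls off the work surface, if the arm or the gripper's body presses on something with over 40 N, if the wrist force passes 120 N, or if a joint passes its speed limit or range.

## Working session

There is one attempt and no reset: what is moved stays moved. The work goes in short steps, Python scripts to look and compute and a shell command to move; the robot and the scene stay as the last step left them, time stands still between calls to the robot, and variables do not carry over. Pictures are saved under pics/ and viewed, about 8 in all and at most 12, crops included, and the job is handed in when it is done.

```bash
mkdir -p pics; ls
cat > h.py <<'E'
import numpy as np, cv2
from workcell import env
def grab(n,f=None):
    im,d=env.grab_frame(n); im=np.array(im); 
    np.savez(f'pics/{n}_last.npz',im=im,d=d)
    if f: cv2.imwrite(f'pics/{f}.png',im)
    return im,d
def last(n):
    z=np.load(f'pics/{n}_last.npz'); return z['im'],z['d']
def rays(n,uv):
    p=env.camera_params(n); K=np.array(p['camera_matrix'],float); D=np.array(p['D'],float); T=np.array(p['cam_to_world'],float)
    q=cv2.undistortPoints(np.array(uv,float).reshape(-1,1,2),K,D).reshape(-1,2)
    v=np.c_[q[:,0],-q[:,1],-np.ones(len(q))]
    return T[:3,3],v@T[:3,:3].T
def onplane(n,uv,z):
    o,v=rays(n,uv); return o+v*((z-o[2])/v[:,2])[:,None]
def world(n,uv,d):
    o,v=rays(n,uv); uv=np.array(uv,int).reshape(-1,2); return o+v*d[uv[:,1],uv[:,0]][:,None]
def proj(n,P):
    p=env.camera_params(n); K=np.array(p['camera_matrix'],float); D=np.array(p['D'],float); T=np.array(p['cam_to_world'],float)
    c=(np.array(P,float).reshape(-1,3)-T[:3,3])@T[:3,:3]; c=c*[1,-1,-1]
    return cv2.projectPoints(c,np.zeros(3),np.zeros(3),K,D)[0].reshape(-1,2)
E
python3 - <<'E'
from h import *
for n in('scene','top'):
    grab(n,n+'0'); print(n,env.camera_params(n))
print(env.state())
E
```

```text
pics
scene {'camera_matrix': array([[475.24657181,   0.        , 279.98682136],
       [  0.        , 475.24657181, 201.23002473],
       [  0.        ,   0.        ,   1.        ]]), 'D': array([-0.13676855,  0.        ,  0.        ,  0.        ,  0.        ]), 'cam_to_world': array([[-5.56801967e-01, -6.16373678e-01,  5.56825878e-01,
         1.24967612e+03],
       [ 8.30587855e-01, -4.21023739e-01,  3.64503535e-01,
         4.78397513e+02],
       [ 9.76652810e-03,  6.65449096e-01,  7.46379337e-01,
         1.09958207e+03],
       [ 0.00000000e+00,  0.00000000e+00,  0.00000000e+00,
         1.00000000e+00]])}
top {'camera_matrix': array([[387.5946846 ,   0.        , 278.3382014 ],
       [  0.        , 387.5946846 , 212.24627815],
       [  0.        ,   0.        ,   1.        ]]), 'D': array([-0.01093341,  0.        ,  0.        ,  0.        ,  0.        ]), 'cam_to_world': array([[ 2.20452176e-02,  9.97472181e-01, -6.75518728e-02,
         4.13611360e+02],
       [-9.99486716e-01,  2.04179086e-02, -2.46863077e-02,
        -6.16732078e-01],
       [-2.32446372e-02,  6.80614146e-02,  9.97410312e-01,
         1.34309134e+03],
       [ 0.00000000e+00,  0.00000000e+00,  0.00000000e+00,
         1.00000000e+00]])}
{'time_s': 0.1, 'qpos': array([-6.84117650e+01,  1.83459898e+01,  8.97005558e+01, -3.68040844e-04,
        7.20429875e+01, -1.14508307e+00]), 'qvel': array([ 0.00612563, -0.13034768, -0.05839458,  0.15952448, -0.06081278,
       -0.12135086]), 'effort': array([ 1.15902360e-03, -4.13331628e+01, -2.32510239e+01,  7.29664508e-02,
        4.21174883e-02, -5.74164801e-05]), 'ee_pos': array([ 222.04210977, -529.90091113,  213.21655927]), 'ee_rot': array([-1.79998561e+02,  8.95222041e-02, -6.72665671e+01]), 'force': array([2.46445359e-01, 1.04766238e-04, 6.13743655e-01]), 'torque': array([-0.00312095,  0.04684665,  0.00102631]), 'gripper_width': 90.93024556608401}
```

View pics/scene0.png

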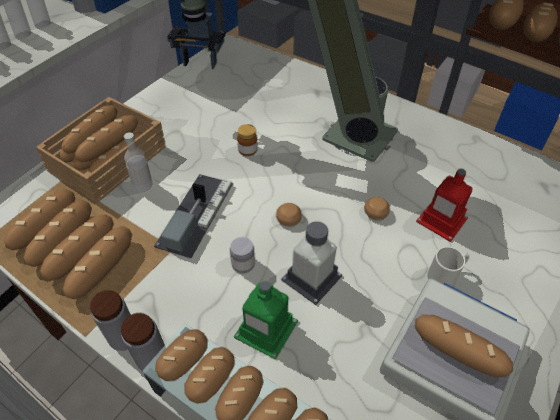

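View pics/top0.png

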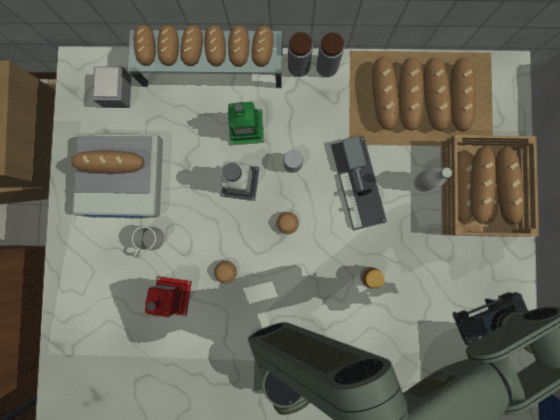

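The scene view shows the white bottle with its grey cap at (316,235) and the gauge with its handle at (200,192). In the top view the bottle is at (237,178) and the gauge at (360,185), with the handle near (365,186). I'll zoom in on both.

Run:
```python
from h import *
a,d=last('top'); b,e=last('scene')
def z(im,u,v,w,h,s): return cv2.resize(im[v:v+h,u:u+w],None,fx=s,fy=s,interpolation=cv2.INTER_CUBIC)
A=z(a,325,130,65,100,6); B=z(b,150,170,90,100,4)
c=np.zeros((600,760,3),np.uint8); c[:600,:390]=A; c[:400,395:755]=B
C=z(a,215,155,50,50,4); c[400:600,395:595]=C
c=cv2.convertScaleAbs(c,alpha=1.5,beta=10); cv2.imwrite('pics/crop1.png',c)
```

```text
(no output)
```

View pics/crop1.png

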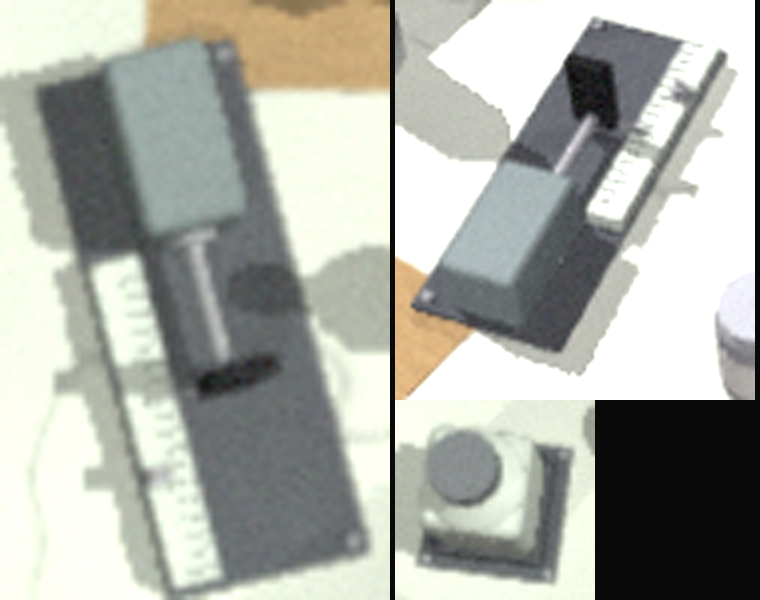

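```bash
cat > m1.py <<'E'
from h import *
for n,(u0,v0,u1,v1) in {'top':(325,125,395,235),'scene':(145,165,245,265)}.items():
    im,d=last(n)
    uu,vv=np.meshgrid(np.arange(u0,u1),np.arange(v0,v1)); uv=np.c_[uu.ravel(),vv.ravel()]
    P=world(n,uv,d); c=im[uv[:,1],uv[:,0]].astype(int); br=c.sum(1)
    ok=d[uv[:,1],uv[:,0]]>0
    def rect(m,name):
        m=m&ok
        r=cv2.minAreaRect(P[m][:,:2].astype(np.float32)); print(n,name,m.sum(),'c',np.round(r[0],1),'size',np.round(r[1],1),'ang',round(r[2],2),'z',np.round(np.median(P[m][:,2]),1))
    rect((P[:,2]>58)&(P[:,2]<67)&(br>210),'housing')
    h=(br<75)&(P[:,2]>76)&(P[:,2]<92); rect(h,'handletop'); 
    print(np.round(P[h].mean(0),1))
    print('brightness pct',np.percentile(br,[5,20,50,80]))
# base outline in top: dark vs white/orange -> ray onto z=6
im,d=last('top')
E
python3 m1.py
python3 - <<'E'
from h import *
im,d=last('top')
for n,u in(('top',(360,150)),('top',(375,215)),('top',(237,172)),('scene',(316,230))):
    im,d=last(n); print(n,u,im[u[1],u[0]],np.round(world(n,[u],d),1))
E
```

```text
top housing 475 c [ 726.9 -275.6] size [105.2 185.4] ang 19.53 z 61.7
top handletop 10 c [ 569.9 -250.2] size [ 7.9 27.7] ang 15.05 z 84.9
[ 568.8 -245.8   85.3]
brightness pct [146. 205. 333. 476.]
scene housing 517 c [ 707.  -227.2] size [461.1 114.6] ang 76.95 z 60.7
scene handletop 41 c [ 579.8 -251.5] size [12.3 33.3] ang 15.5 z 82.3
[ 579.5 -250.5   81.9]
brightness pct [136.  241.8 398.  583. ]
top (360, 150) [103 106  97] [[ 713.6 -236.4   64. ]]
top (375, 215) [67 68 65] [[ 501.4 -299.8    7.8]]
top (237, 172) [93 92 87] [[606.5 151.8 214.5]]
scene (316, 230) [96 95 90] [[613.7 166.  209.7]]
```

Run:
```python
from h import *
T=lambda x,y:(325+(x+.5)/6-.5,130+(y+.5)/6-.5)
S=lambda x,y:(150+(x-395+.5)/4-.5,170+(y+.5)/4-.5)
c=onplane('top',[T(38,90),T(232,38),T(367,550),T(165,600)],6)
print('top base',np.round(c[:,:2],1),[round(float(np.linalg.norm(c[i]-c[i-1])),1) for i in range(4)])
s=onplane('scene',[S(592,18),S(415,307),S(562,350)],6)
print('scene base',np.round(s[:,:2],1),np.linalg.norm(s[0]-s[1]),np.linalg.norm(s[2]-s[1]))
print('housing top',np.round(onplane('top',[T(107,72),T(195,40),T(243,212),T(155,235)],62)[:,:2],1))
ax=(c[1]-c[2]+c[0]-c[3]); print('yaw',np.degrees(np.arctan2(ax[1],ax[0])))
ax=s[1]-s[0]; print('yaw scene',np.degrees(np.arctan2(ax[1],ax[0])))
print('handle top ctr T',onplane('top',[T(237,370)],85),' S',onplane('scene',[S(590,62)],85))
print('pointer/rider T',onplane('top',[T(150,380),T(160,472)],24), 'S',onplane('scene',[S(640,135),S(681,92)],24))
# depth heights round scale
for n,(u0,v0,u1,v1) in {'top':(340,172,366,230),'scene':(190,165,236,235)}.items():
    im,d=last(n); uu,vv=np.meshgrid(np.arange(u0,u1),np.arange(v0,v1)); uv=np.c_[uu.ravel(),vv.ravel()]
    P=world(n,uv,d); b=im[uv[:,1],uv[:,0]].astype(int).sum(1); m=(P[:,2]>23)&(P[:,2]<50)
    for p,q,u in zip(P[m],b[m],uv[m]): print(n,u,np.round(p),q,end=';')
    print()
# cap
for n,(u0,v0,u1,v1) in {'top':(215,150,270,205),'scene':(295,215,340,260)}.items():
    im,d=last(n); uu,vv=np.meshgrid(np.arange(u0,u1),np.arange(v0,v1)); uv=np.c_[uu.ravel(),vv.ravel()]
    P=world(n,uv,d); m=(P[:,2]>209)&(P[:,2]<219); q=P[m]
    (cc,r)=cv2.minEnclosingCircle(q[:,:2].astype(np.float32)); print('cap',n,m.sum(),np.round(q.mean(0),1),np.round(cc,1),r)
```

```text
top base [[ 744.6 -145.9]
 [ 777.3 -258.1]
 [ 480.7 -337.1]
 [ 449.7 -222.1]] [304.6, 116.9, 306.9, 119.1]
scene base [[ 484.6 -339.6]
 [ 780.  -255.6]
 [ 748.1 -143.8]] 307.1386696167877 116.20417214903995
housing top [[ 741.6 -178. ]
 [ 760.6 -226.8]
 [ 664.1 -254. ]
 [ 650.3 -205.5]]
yaw 14.706857253263427
yaw scene 15.873259792171684
handle top ctr T [[ 572.9355311  -246.78064107   85.        ]]  S [[ 575.85073098 -251.77894727   85.        ]]
pointer/rider T [[ 573.98394277 -209.50548417   24.        ]
 [ 521.64521679 -215.65053442   24.        ]] S [[ 572.32672006 -214.58056655   24.        ]
 [ 520.11218634 -216.56604025   24.        ]]
top [356 172] [ 645. -229.   35.] 249;top [357 172] [ 645. -232.   34.] 331;top [358 172] [ 645. -236.   32.] 332;top [345 173] [ 642. -193.   24.] 401;top [346 173] [ 642. -197.   23.] 456;top [356 173] [ 641. -229.   36.] 237;top [357 173] [ 641. -232.   35.] 316;top [358 173] [ 642. -236.   32.] 340;top [343 174] [ 638. -186.   26.] 466;top [357 174] [ 638. -233.   32.] 282;top [358 174] [ 638. -236.   33.] 336;top [359 174] [ 637. -239.   3
[... 13027 characters left out ...]
38.] 142;scene [192 227] [ 679. -197.   32.] 147;scene [193 227] [ 676. -195.   31.] 144;scene [190 228] [ 689. -195.   39.] 154;scene [191 228] [ 685. -195.   35.] 149;scene [192 228] [ 681. -195.   31.] 143;scene [193 228] [ 677. -196.   26.] 148;scene [190 229] [ 690. -193.   38.] 151;scene [191 229] [ 685. -195.   31.] 149;scene [190 230] [ 695. -189.   40.] 162;scene [191 230] [ 688. -193.   30.] 146;scene [190 231] [ 693. -191.   33.] 147;scene [191 231] [ 689. -192.   28.] 150;scene [190 232] [ 696. -189.   33.] 154;scene [190 233] [ 695. -191.   26.] 152;
cap top 247 [608.2 168.5 214.4] [609.4 168.4] 27.045669555664062
cap scene 306 [615.6 167.9 212.7] [614.8 167.2] 26.90727996826172
```

The pointer is about 52 mm from the rider, and the handle is near (575,-250) with the gauge yaw at about 15.3°. The cap is at about (611,168). I'll work out the first move.

```bash
cat >> h.py <<'E'
from scipy.spatial.transform import Rotation as Ro
def shift(x,y,z,yaw=None):
    s=env.state(); R=Ro.from_euler('xyz',s['ee_rot'],degrees=True).as_matrix()
    print('t',round(s['time_s'],2),'pos',np.round(s['ee_pos'],1),'rot',np.round(s['ee_rot'],2),'F',np.round(s['force'],1),'w',round(s['gripper_width'],1),'q6',round(float(s['qpos'][5]),1))
    print('shift m',np.round((np.array([x,y,z])-s['ee_pos'])@R/1000,4), '' if yaw is None else 'roll %.1f'%-((yaw-s['ee_rot'][2]+180)%360-180))
E
python3 -c "
from h import *
shift(575,-250,150,15.3)"
```

```text
t 0.1 pos [ 222.  -529.9  213.2] rot [-1.800e+02  9.000e-02 -6.727e+01] F [0.2 0.  0.6] w 90.9 q6 -1.1
shift m [-0.1217 -0.4337  0.0634] roll -82.6
```

```bash
python3 -m pendant '[{"xyz":[-0.010,-0.036,0],"roll":-7,"jaw":0},{"xyz":[-0.026,-0.092,0],"roll":-17,"jaw":0},{"xyz":[-0.042,-0.150,0],"roll":-27.5,"jaw":0},{"xyz":[-0.059,-0.209,0.003],"roll":-38,"jaw":0},{"xyz":[-0.075,-0.268,0.01],"roll":-48.5,"jaw":0},{"xyz":[-0.091,-0.326,0.02],"roll":-59,"jaw":0},{"xyz":[-0.106,-0.380,0.035],"roll":-69.5,"jaw":0},{"xyz":[-0.116,-0.414,0.05],"roll":-77,"jaw":0}]'
python3 -c "
from h import *
shift(575,-250,120,15.3)"
```

```text
time_s: 1.1
ee_pos: [560.9, -261.3, 163.0]
ee_rot: [-180.0, 0.0, 10.1]
force: [-0.1, -1.4, 0.0]
gripper_width: 90.8
t 1.1 pos [ 560.9 -261.3  163. ] rot [-1.7998e+02  1.0000e-02  1.0110e+01] F [-0.1 -1.4  0. ] w 90.8 q6 -36.2
shift m [ 0.0159 -0.0086  0.043 ] roll -5.2
```

```bash
python3 -m pendant '[{"xyz":[0.008,-0.0045,0.01],"roll":-3,"jaw":0},{"xyz":[0.0159,-0.0086,0.03],"roll":-5.4,"jaw":0},{"xyz":[0.0159,-0.0086,0.055],"roll":-5.4,"jaw":0},{"xyz":[0.0159,-0.0086,0.08],"roll":-5.4,"jaw":0},{"xyz":[0.0159,-0.0086,0.1],"roll":-5.4,"jaw":0},{"xyz":[0.0159,-0.0086,0.112],"roll":-5.4,"jaw":0},{"xyz":[0.0159,-0.0086,0.1165],"roll":-5.4,"jaw":0},{"xyz":[0.0159,-0.0086,0.1165],"roll":-5.4,"jaw":0}]'
python3 - <<'E'
from h import *
shift(575,-250,46,15.3)
b,e=grab('scene'); a,d=grab('top')
def z(im,u,v,w,h,s): return cv2.resize(im[v:v+h,u:u+w],None,fx=s,fy=s,interpolation=cv2.INTER_CUBIC)
c=np.zeros((440,780,3),np.uint8); c[:,:390]=z(a,325,130,78,88,5); c[:,395:775]=z(b,150,150,95,110,4)
cv2.imwrite('pics/crop2.png',cv2.convertScaleAbs(c,alpha=1.8,beta=10))
E
```

```text
time_s: 2.1
ee_pos: [573.6, -252.3, 47.6]
ee_rot: [180.0, -0.0, 15.1]
force: [-1.3, 0.4, 0.2]
gripper_width: 91.6
t 2.1 pos [ 573.6 -252.3   47.6] rot [ 1.7999e+02 -1.0000e-02  1.5130e+01] F [-1.3  0.4  0.2] w 91.6 q6 -39.9
shift m [ 0.0019 -0.0019  0.0016] roll -0.2
```

View pics/crop2.png

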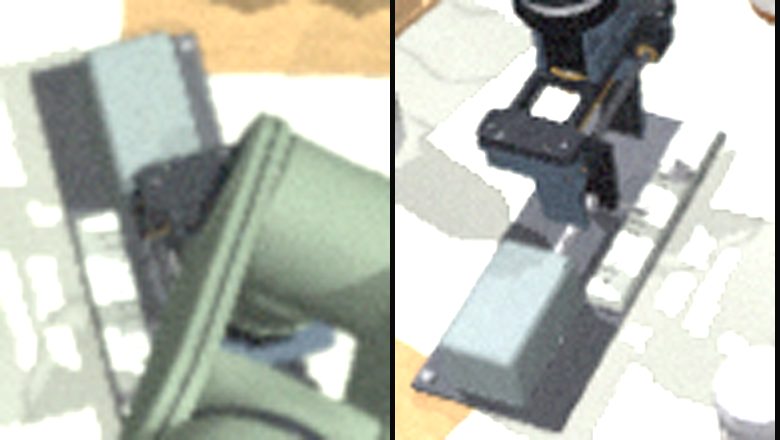

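The open fingers straddle the handle (right panel, about (600,180)), and nothing is touching. I'll close on it.

```bash
python3 -m pendant '[{"xyz":[0,0,0],"roll":0,"jaw":1},{"xyz":[0,0,0],"roll":0,"jaw":1},{"xyz":[0,0,0],"roll":0,"jaw":1},{"xyz":[0,0,0],"roll":0,"jaw":1},{"xyz":[0,0,0],"roll":0,"jaw":1},{"xyz":[0,0,0],"roll":0,"jaw":1},{"xyz":[0,0,0],"roll":0,"jaw":1},{"xyz":[0,0,0],"roll":0,"jaw":1}]' 40
```

```text
time_s: 3.2
ee_pos: [573.5, -252.2, 47.5]
ee_rot: [180.0, -0.0, 15.1]
force: [1.8, 0.7, 0.3]
gripper_width: 14.3
```

```bash
python3 -m pendant '[{"xyz":[0,0,0],"roll":0,"jaw":1},{"xyz":[-0.006,0,0],"roll":0,"jaw":1},{"xyz":[-0.014,0,0],"roll":0,"jaw":1},{"xyz":[-0.022,0,0],"roll":0,"jaw":1},{"xyz":[-0.030,0,0],"roll":0,"jaw":1},{"xyz":[-0.036,0,0],"roll":0,"jaw":1},{"xyz":[-0.040,0,0],"roll":0,"jaw":1},{"xyz":[-0.040,0,0],"roll":0,"jaw":1}]'
python3 - <<'E'
from h import *
shift(573.5,-252.2,46,15.3)
b,e=grab('scene'); a,d=grab('top')
def z(im,u,v,w,h,s): return cv2.resize(im[v:v+h,u:u+w],None,fx=s,fy=s,interpolation=cv2.INTER_CUBIC)
c=np.zeros((560,780,3),np.uint8); c[:,:350]=z(a,325,150,50,80,7); c[:,360:780]=z(b,185,160,60,80,7)
cv2.imwrite('pics/crop3.png',cv2.convertScaleAbs(c,alpha=1.5,beta=10))
E
```

```text
time_s: 4.2
ee_pos: [536.9, -262.2, 47.5]
ee_rot: [180.0, -0.2, 15.1]
force: [6.8, 3.0, -3.5]
gripper_width: 12.0
t 4.2 pos [ 536.9 -262.2   47.5] rot [179.95  -0.23  15.12] F [ 6.8  3.  -3.5] w 12.0 q6 -42.4
shift m [ 0.0379 -0.0001  0.0016] roll -0.2
```

View pics/crop3.png

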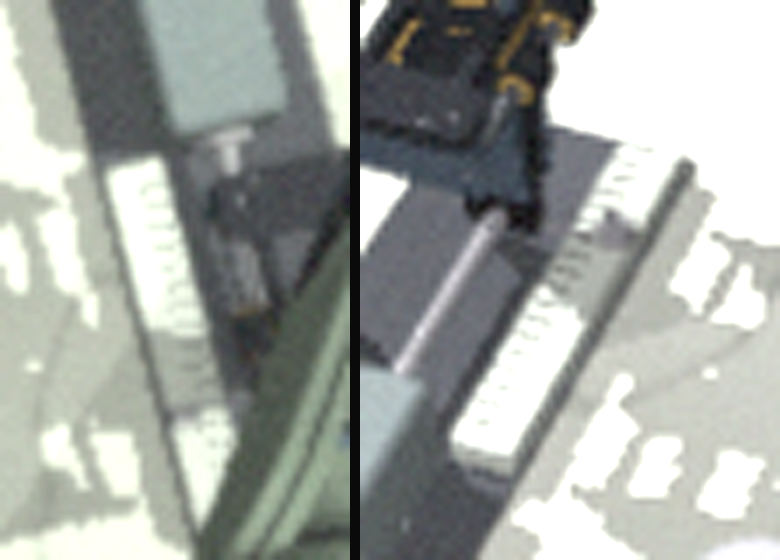

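The pointer is hidden by the fingers. The dark mark at (615,230) in the right panel is the rider, and my estimate is that about 3 mm of travel remains. I'll let go, move clear and look.

```bash
python3 -m pendant '[{"xyz":[0,0,0],"roll":0,"jaw":0.4},{"xyz":[0,0,0],"roll":0,"jaw":0.4},{"xyz":[0,0,0],"roll":0,"jaw":0.4},{"xyz":[0,0,-0.02],"roll":0,"jaw":0.4},{"xyz":[0,0,-0.06],"roll":0,"jaw":0.4},{"xyz":[0,-0.03,-0.11],"roll":0,"jaw":0.4},{"xyz":[0,-0.08,-0.15],"roll":0,"jaw":0.4},{"xyz":[0,-0.13,-0.18],"roll":0,"jaw":0.4}]'
python3 -m pendant '[{"xyz":[0,-0.04,-0.02],"roll":0,"jaw":0.4},{"xyz":[0,-0.08,-0.02],"roll":0,"jaw":0.4},{"xyz":[0,-0.12,-0.02],"roll":0,"jaw":0.4},{"xyz":[0,-0.15,-0.02],"roll":0,"jaw":0.4},{"xyz":[0,-0.15,-0.02],"roll":0,"jaw":0.4},{"xyz":[0,-0.15,-0.02],"roll":0,"jaw":0.4},{"xyz":[0,-0.15,-0.02],"roll":0,"jaw":0.4},{"xyz":[0,-0.15,-0.02],"roll":0,"jaw":0.4}]'
python3 - <<'E'
from h import *
shift(573.5,-252.2,46,15.3)
b,e=grab('scene'); a,d=grab('top')
def avg(n):
    return np.mean([env.grab_frame(n)[0].astype(float) for _ in range(4)],0)
b=avg('scene'); a=avg('top'); np.savez('pics/ab.npz',a=a,b=b)
a=a.clip(0,255).astype(np.uint8); b=b.clip(0,255).astype(np.uint8)
def z(im,u,v,w,h,s): return cv2.resize(im[v:v+h,u:u+w],None,fx=s,fy=s,interpolation=cv2.INTER_CUBIC)
c=np.zeros((540,790,3),np.uint8); c[:,:360]=z(a,335,180,40,60,9); c[:,370:790]=z(b,190,165,46.67.__int__(),60,9)[:, :420] if False else cv2.resize(b[165:225,190:237],(420,540),interpolation=cv2.INTER_CUBIC)
cv2.imwrite('pics/crop4.png',cv2.convertScaleAbs(c,alpha=1.3,beta=20))
E
```

```text
time_s: 5.3
ee_pos: [500.5, -136.4, 229.3]
ee_rot: [179.9, -0.1, 15.1]
force: [0.2, 0.6, -0.6]
gripper_width: 54.7
time_s: 6.3
ee_pos: [461.9, 6.9, 247.3]
ee_rot: [180.0, 0.0, 15.1]
force: [-0.4, -0.6, 0.1]
gripper_width: 54.7
t 6.3 pos [461.9   6.9 247.3] rot [1.7999e+02 1.0000e-02 1.5060e+01] F [-0.4 -0.6  0.1] w 54.7 q6 -15.6
shift m [0.0405 0.2792 0.2014] roll -0.2
```

View pics/crop4.png

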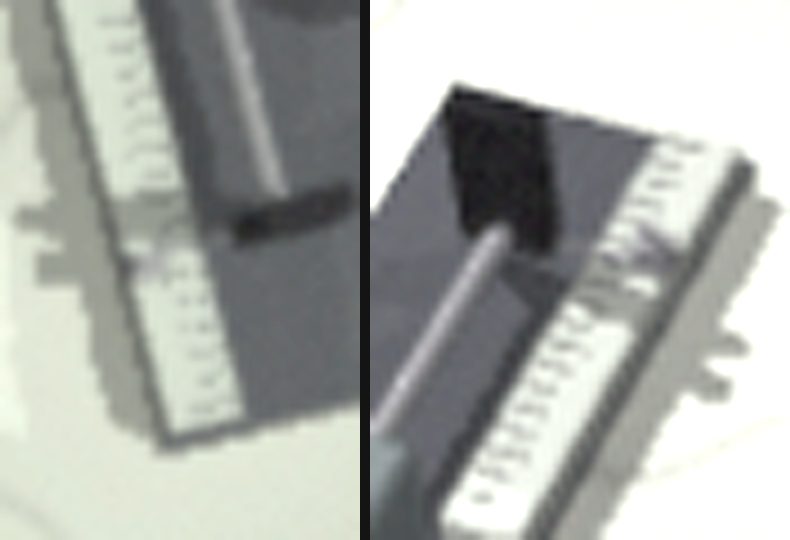

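The rider's highlight is at about (150,262) left and (650,250) right. The pointer is a faint bar at about (190,225) left and (575,270) right, a few mm short. I'll rectify both views onto the pointer's plane.

```bash
cat > rect.py <<'E'
from h import *
import sys
out=sys.argv[1]; z=np.load('pics/ab.npz'); th=np.radians(15.3); ex=np.array([np.cos(th),np.sin(th)]); ey=np.array([-ex[1],ex[0]])
X,Y=np.meshgrid(np.arange(480,420,-.25),np.arange(65,-25,-.25),indexing='ij') # rows: x_g down=outward, cols: y
rows=[]
for hgt in (24,32):
  for n,k in(('top','a'),('scene','b')):
    P=X[...,None]*ex+(Y-394.5)[...,None]*ey
    uv=proj(n,np.c_[P.reshape(-1,2),np.full(X.size,hgt)]).astype(np.float32)
    w=cv2.remap(z[k].astype(np.float32),uv[:,0].reshape(X.shape),uv[:,1].reshape(X.shape),cv2.INTER_CUBIC)
    w=((w/255).clip(0,1)**.6*255).astype(np.uint8)
    for x in range(480,420,-10): cv2.line(w,(0,(480-x)*4),(6 if x%50 else 14,(480-x)*4),(0,0,255),1)
    for y in (45,30,18): cv2.line(w,((65-y)*4,0),((65-y)*4,6),(0,0,255),1)
    rows.append(w)
c=np.vstack([np.hstack(rows[:2]),np.hstack(rows[2:])]); cv2.imwrite('pics/%s.png'%out,c); print(c.shape)
E
python3 rect.py r1
```

```text
(480, 720, 3)
```

View pics/r1.png

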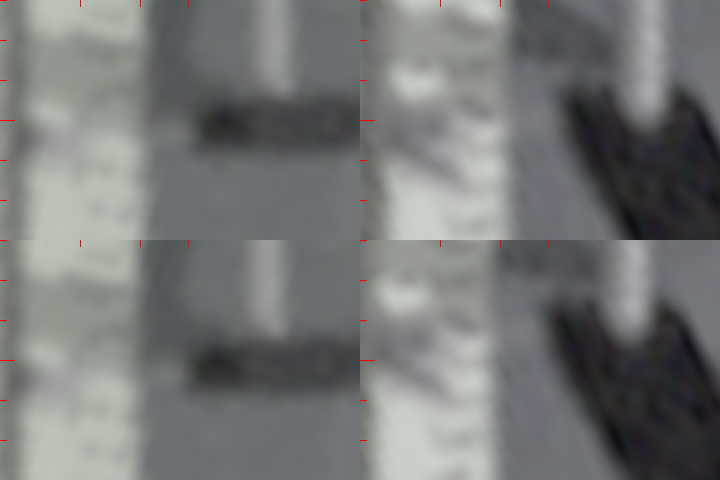

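```bash
cat > dep.py <<'E'
from h import *
th=np.radians(15.3); ex=np.array([np.cos(th),np.sin(th)]); ey=np.array([-ex[1],ex[0]])
for n,(u0,v0,u1,v1) in {'top':(335,170,395,235),'scene':(180,160,245,240)}.items():
    D=[env.grab_frame(n)[1] for _ in range(6)]; d=np.median(D,0)
    uu,vv=np.meshgrid(np.arange(u0,u1),np.arange(v0,v1)); uv=np.c_[uu.ravel(),vv.ravel()]
    P=world(n,uv,d); x=P[:,:2]@ex; y=P[:,:2]@ey+394.5; z=P[:,2]
    def rep(m,s):
        print(n,s,m.sum(),'x %.1f..%.1f med %.1f mean %.1f'%(x[m].min(),x[m].max(),np.median(x[m]),x[m].mean()),'y %.1f..%.1f'%(y[m].min(),y[m].max()),'z %.1f'%np.median(z[m]))
    rep((z>82)&(z<90)&(abs(y)<25)&(abs(x-449)<25),'handletop')
    rep((z>45)&(z<80)&(abs(y)<25)&(abs(x-449)<25),'handleface')
    rep((z>26.5)&(z<50)&(y>40)&(y<68)&(x<470),'rider')
    rep((z>35)&(z<50)&(y>40)&(y<68)&(x<470),'stud')
    rep((z>21)&(z<28)&(y>19)&(y<29)&(x<500)&(x>420),'pointer') if ((z>21)&(z<28)&(y>19)&(y<29)&(x<500)&(x>420)).any() else print('nop')
    m=(y>19)&(y<44)&(abs(x-450)<20)&(z>22)&(z<30); print(sorted([(round(float(a)),round(float(b)),round(float(c))) for a,b,c in zip(x[m],y[m],z[m])])[:25])
print(env.state()['time_s'])
E
python3 dep.py
```

```text
top handletop 38 x 441.1..452.1 med 446.6 mean 446.6 y -17.8..16.5 z 84.1
top handleface 10 x 440.9..451.8 med 444.7 mean 445.3 y -2.7..17.0 z 66.4
top rider 14 x 438.8..447.8 med 443.1 mean 443.3 y 44.5..58.7 z 33.3
top stud 4 x 441.1..446.9 med 443.1 mean 443.5 y 49.7..56.4 z 37.0
top pointer 2 x 447.3..448.1 med 447.7 mean 447.7 y 21.4..24.8 z 24.2
[(443, 33, 23), (444, 36, 22), (446, 29, 25), (446, 32, 25), (447, 21, 24), (447, 35, 24), (448, 25, 24), (448, 39, 25), (449, 42, 23)]
scene handletop 29 x 444.4..455.8 med 451.6 mean 450.6 y -18.9..14.7 z 83.3
scene handleface 97 x 445.4..457.1 med 454.9 mean 454.4 y -20.0..16.7 z 61.9
scene rider 20 x 442.6..452.0 med 448.9 mean 448.5 y 44.4..57.9 z 32.0
scene stud 4 x 446.5..448.8 med 447.2 mean 447.4 y 50.5..53.5 z 38.0
scene pointer 5 x 446.4..451.8 med 448.5 mean 449.3 y 20.6..28.3 z 22.3
[(448, 26, 23), (449, 40, 24), (450, 33, 22), (450, 37, 24), (451, 21, 24), (451, 44, 23), (452, 27, 22), (453, 31, 25)]
7.4
```

Both cameras show about 3.4 mm left: pointer and handle at 446.9 against rider 443.3 from the top view, and 450.5 against 447.3 from the scene view. I'll regrip and pull 3.5 mm more.

```bash
python3 -m pendant '[{"xyz":[0,0.04,0],"roll":0,"jaw":0.4},{"xyz":[0,0.10,0],"roll":0,"jaw":0.4},{"xyz":[0.001,0.16,0],"roll":0,"jaw":0.4},{"xyz":[0.002,0.22,0.01],"roll":0,"jaw":0.4},{"xyz":[0.0026,0.265,0.03],"roll":0,"jaw":0.4},{"xyz":[0.0026,0.279,0.07],"roll":0,"jaw":0.4},{"xyz":[0.0026,0.2794,0.11],"roll":0,"jaw":0.4},{"xyz":[0.0026,0.2794,0.15],"roll":0,"jaw":0.4}]'
python3 -m pendant '[{"xyz":[0,0,0.03],"roll":0,"jaw":0.4},{"xyz":[0,0,0.046],"roll":0,"jaw":0.4},{"xyz":[0,0,0.0498],"roll":0,"jaw":0.4},{"xyz":[0,0,0.0498],"roll":0,"jaw":1},{"xyz":[0,0,0.0498],"roll":0,"jaw":1},{"xyz":[0,0,0.0498],"roll":0,"jaw":1},{"xyz":[0,0,0.0498],"roll":0,"jaw":1},{"xyz":[0,0,0.0498],"roll":0,"jaw":1}]' 40
```

```text
time_s: 8.4
ee_pos: [537.2, -261.8, 96.1]
ee_rot: [180.0, -0.0, 15.1]
force: [0.2, 0.0, -0.2]
gripper_width: 54.5
time_s: 9.4
ee_pos: [537.2, -261.5, 48.0]
ee_rot: [180.0, -0.0, 15.2]
force: [-1.1, 0.3, 1.5]
gripper_width: 11.8
```

```bash
python3 -c "
from h import *
shift(536.9,-262.2,46,15.3)"
```

```text
t 9.4 pos [ 537.2 -261.5   48. ] rot [ 1.7998e+02 -1.0000e-02  1.5150e+01] F [-1.1  0.3  1.5] w 11.8 q6 -42.2
shift m [-0.0005  0.0006  0.002 ] roll -0.1
```

```bash
python3 -m pendant '[{"xyz":[-0.001,0,0],"roll":0,"jaw":1},{"xyz":[-0.002,0,0],"roll":0,"jaw":1},{"xyz":[-0.003,0,0],"roll":0,"jaw":1},{"xyz":[-0.004,0,0],"roll":0,"jaw":1},{"xyz":[-0.005,0,0],"roll":0,"jaw":1},{"xyz":[-0.0055,0,0],"roll":0,"jaw":1},{"xyz":[-0.0055,0,0],"roll":0,"jaw":1},{"xyz":[-0.0055,0,0],"roll":0,"jaw":1}]'; python3 -c "
from h import *
shift(537.2,-261.5,46,15.3)"
```

```text
time_s: 10.4
ee_pos: [534.9, -262.1, 48.0]
ee_rot: [179.9, -0.3, 15.1]
force: [9.4, 4.1, -1.5]
gripper_width: 11.8
t 10.4 pos [ 534.9 -262.1   48. ] rot [179.93  -0.32  15.11] F [ 9.4  4.1 -1.5] w 11.8 q6 -42.5
shift m [ 0.0023 -0.      0.002 ] roll -0.2
```

```bash
python3 -m pendant '[{"xyz":[-0.0007,0,0],"roll":0,"jaw":1},{"xyz":[-0.0013,0,0],"roll":0,"jaw":1},{"xyz":[-0.0013,0,0],"roll":0,"jaw":1},{"xyz":[-0.0013,0,0],"roll":0,"jaw":1},{"xyz":[-0.0013,0,0],"roll":0,"jaw":1},{"xyz":[-0.0013,0,0],"roll":0,"jaw":1},{"xyz":[-0.0013,0,0],"roll":0,"jaw":1},{"xyz":[-0.0013,0,0],"roll":0,"jaw":1}]'; python3 -c "
from h import *
shift(537.2,-261.5,46,15.3)"
```

```text
time_s: 11.4
ee_pos: [533.7, -262.4, 48.0]
ee_rot: [179.9, -0.3, 15.1]
force: [9.6, 3.8, -2.8]
gripper_width: 11.7
t 11.4 pos [ 533.7 -262.4   48. ] rot [179.93  -0.32  15.12] F [ 9.6  3.8 -2.8] w 11.7 q6 -42.6
shift m [ 0.0036 -0.      0.002 ] roll -0.2
```

```bash
python3 -m pendant '[{"xyz":[0,0,0],"roll":0,"jaw":0.4},{"xyz":[0,0,0],"roll":0,"jaw":0.4},{"xyz":[0,0,0],"roll":0,"jaw":0.3},{"xyz":[0,0,-0.02],"roll":0,"jaw":0.2},{"xyz":[0,0,-0.07],"roll":0,"jaw":0},{"xyz":[0,-0.03,-0.13],"roll":0,"jaw":0},{"xyz":[0,-0.08,-0.18],"roll":0,"jaw":0},{"xyz":[0,-0.14,-0.21],"roll":0,"jaw":0}]'
python3 -m pendant '[{"xyz":[0,-0.05,-0.02],"roll":0,"jaw":0},{"xyz":[0,-0.09,-0.03],"roll":0,"jaw":0},{"xyz":[0,-0.13,-0.03],"roll":0,"jaw":0},{"xyz":[0,-0.16,-0.03],"roll":0,"jaw":0},{"xyz":[0,-0.17,-0.03],"roll":0,"jaw":0},{"xyz":[0,-0.17,-0.03],"roll":0,"jaw":0},{"xyz":[0,-0.17,-0.03],"roll":0,"jaw":0},{"xyz":[0,-0.17,-0.03],"roll":0,"jaw":0}]'
sed -i 's/range(6)/range(8)/' dep.py; python3 dep.py
python3 - <<'E'
from h import *
a=np.mean([env.grab_frame('top')[0].astype(float) for _ in range(3)],0)
b=np.mean([env.grab_frame('scene')[0].astype(float) for _ in range(3)],0)
np.savez('pics/ab.npz',a=a,b=b)
E
python3 rect.py r2
```

```text
time_s: 12.4
ee_pos: [497.9, -141.5, 251.7]
ee_rot: [179.9, -0.1, 15.0]
force: [0.4, 0.4, -0.1]
gripper_width: 88.6
time_s: 13.4
ee_pos: [453.7, 21.4, 279.3]
ee_rot: [180.0, 0.0, 15.1]
force: [-0.7, -0.3, 0.1]
gripper_width: 91.2
top handletop 36 x 438.0..448.2 med 443.4 mean 443.3 y -17.2..17.4 z 84.5
top handleface 11 x 437.7..448.8 med 440.7 mean 441.8 y -15.9..17.1 z 65.2
top rider 14 x 438.8..447.8 med 443.0 mean 443.3 y 44.7..58.5 z 34.1
top stud 3 x 441.1..443.4 med 442.6 mean 442.4 y 49.9..56.6 z 39.8
top pointer 3 x 443.1..444.8 med 443.9 mean 443.9 y 19.3..25.5 z 25.3
[(442, 30, 25), (443, 19, 25), (443, 33, 25), (444, 23, 25), (444, 36, 24), (445, 26, 24), (445, 40, 25)]
scene handletop 30 x 441.8..451.9 med 447.4 mean 447.0 y -19.5..14.5 z 83.7
scene handleface 89 x 440.8..454.4 med 452.1 mean 451.5 y -19.5..16.2 z 63.6
scene rider 19 x 442.6..451.8 med 448.2 mean 448.1 y 44.6..57.8 z 32.4
scene stud 3 x 445.9..447.8 med 446.6 mean 446.8 y 50.2..53.2 z 38.6
scene pointer 2 x 445.0..446.3 med 445.7 mean 445.7 y 21.8..24.5 z 23.7
[(445, 24, 23), (445, 35, 23), (446, 22, 24), (446, 32, 22), (446, 39, 25), (448, 29, 23), (449, 40, 23)]
14.2
(480, 720, 3)
```

View pics/r2.png

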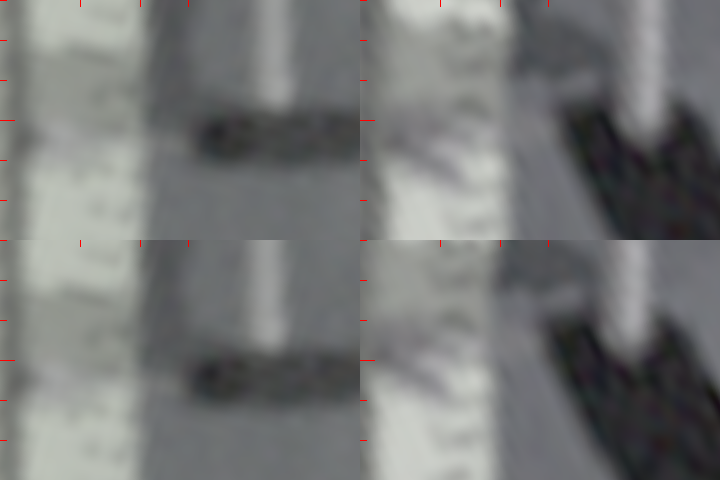

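The pointer now agrees with the rider to within 1 mm in both views (top 443.9 vs 443.3, scene about 446.3 vs 447), and the rider hasn't moved. Next is the cap.

```bash
python3 -c "
from h import *
shift(611.7,168,240,0)"
```

```text
t 14.5 pos [453.4  22.2 279.5] rot [180.     0.    15.13] F [-0.  -0.5  0.7] w 91.3 q6 -13.8
shift m [ 0.1908 -0.0994  0.0394] roll 15.1
```

```bash
python3 -m pendant '[{"xyz":[0.02,-0.01,0],"roll":2,"jaw":0},{"xyz":[0.06,-0.031,0],"roll":5,"jaw":0},{"xyz":[0.10,-0.052,0.005],"roll":8,"jaw":0},{"xyz":[0.14,-0.073,0.015],"roll":11,"jaw":0},{"xyz":[0.17,-0.089,0.025],"roll":13.5,"jaw":0},{"xyz":[0.186,-0.097,0.035],"roll":15.1,"jaw":0},{"xyz":[0.1908,-0.0994,0.0394],"roll":15.1,"jaw":0},{"xyz":[0.1908,-0.0994,0.0394],"roll":15.1,"jaw":0}]'
python3 - <<'E'
from h import *
shift(611.7,168,182,0)
b,e=grab('scene'); a,d=grab('top')
def z(im,u,v,w,h,s): return cv2.resize(im[v:v+h,u:u+w],None,fx=s,fy=s,interpolation=cv2.INTER_CUBIC)
c=np.zeros((480,780,3),np.uint8); c[:,:300]=z(a,205,120,75,120,4); c[:,300:780]=z(b,255,150,120,120,4)
cv2.imwrite('pics/crop5.png',cv2.convertScaleAbs(c,alpha=1.6,beta=10))
s=env.state()['ee_pos']; print('proj TCP',proj('scene',[s]),proj('scene',[[s[0],s[1],214]]))
E
```

```text
time_s: 15.5
ee_pos: [611.3, 167.8, 239.7]
ee_rot: [180.0, 0.1, 0.1]
force: [0.2, -0.4, -0.0]
gripper_width: 91.2
t 15.5 pos [611.3 167.8 239.7] rot [1.7997e+02 7.0000e-02 6.0000e-02] F [ 0.2 -0.4 -0. ] w 91.2 q6 14.3
shift m [ 0.0005 -0.0003  0.0577] roll 0.1
proj TCP [[317.95728384 221.40568114]] [[317.17123982 228.51443988]]
```

View pics/crop5.png

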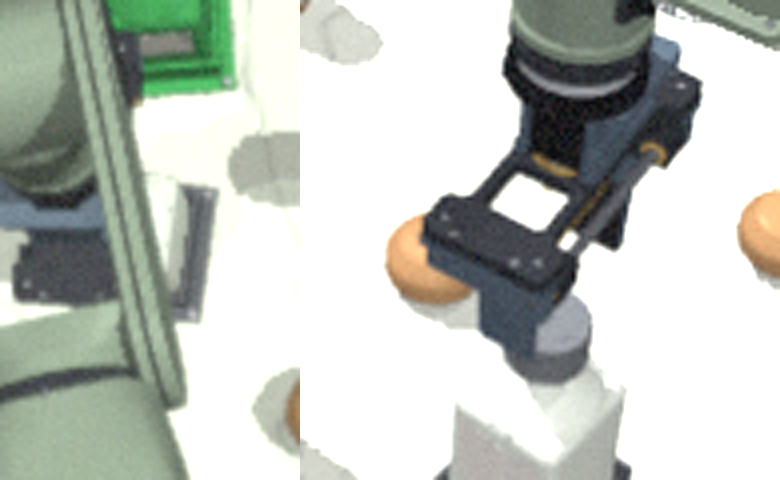

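The cap sits under the open fingers (cap at about (548,340) in the right panel), and the forward finger is clear of its edge. Going down.

```bash
python3 -m pendant '[{"xyz":[0,0,0.008],"roll":0,"jaw":0},{"xyz":[0,0,0.02],"roll":0,"jaw":0},{"xyz":[0,0,0.032],"roll":0,"jaw":0},{"xyz":[0,0,0.044],"roll":0,"jaw":0},{"xyz":[0,0,0.052],"roll":0,"jaw":0},{"xyz":[0,0,0.056],"roll":0,"jaw":0},{"xyz":[0,0,0.0565],"roll":0,"jaw":0},{"xyz":[0,0,0.0565],"roll":0,"jaw":0}]'
python3 -m pendant '[{"xyz":[0,0,0],"roll":0,"jaw":0.3},{"xyz":[0,0,0],"roll":0,"jaw":0.35},{"xyz":[0,0,0],"roll":0,"jaw":0.4},{"xyz":[0,0,0],"roll":0,"jaw":0.5},{"xyz":[0,0,0],"roll":0,"jaw":0.7},{"xyz":[0,0,0],"roll":0,"jaw":1},{"xyz":[0,0,0],"roll":0,"jaw":1},{"xyz":[0,0,0],"roll":0,"jaw":1}]' 15
```

```text
time_s: 16.6
ee_pos: [611.9, 168.1, 183.9]
ee_rot: [-180.0, -0.0, 0.0]
force: [0.1, 0.2, 0.7]
gripper_width: 91.5
time_s: 17.6
ee_pos: [611.6, 168.0, 183.6]
ee_rot: [180.0, 0.0, 0.0]
force: [-0.9, -0.1, -0.1]
gripper_width: 52.1
```

```bash
python3 -m pendant '[{"xyz":[0,0,0],"roll":0,"jaw":1},{"xyz":[0,0,0],"roll":0,"jaw":1},{"xyz":[0,0,0.001],"roll":0,"jaw":1},{"xyz":[0,0,0.002],"roll":0,"jaw":1},{"xyz":[0,0,0.0035],"roll":0,"jaw":1},{"xyz":[0,0,0.005],"roll":0,"jaw":1},{"xyz":[0,0,0.006],"roll":0,"jaw":1},{"xyz":[0,0,0.006],"roll":0,"jaw":1}]' 45
```

```text
time_s: 18.6
ee_pos: [611.7, 168.0, 178.9]
ee_rot: [-180.0, -0.1, 0.0]
force: [-3.1, -1.0, 7.1]
gripper_width: 51.7
```

```bash
python3 -m pendant '[{"xyz":[0,0,0.0006],"roll":-4,"jaw":1},{"xyz":[0,0,0.0006],"roll":-14,"jaw":1},{"xyz":[0,0,0.0006],"roll":-24,"jaw":1},{"xyz":[0,0,0.0006],"roll":-34,"jaw":1},{"xyz":[0,0,0.0006],"roll":-44,"jaw":1},{"xyz":[0,0,0.0006],"roll":-54,"jaw":1},{"xyz":[0,0,0.0006],"roll":-64,"jaw":1},{"xyz":[0,0,0.0006],"roll":-72,"jaw":1}]'
python3 -m pendant '[{"xyz":[0,0,0],"roll":-4,"jaw":1},{"xyz":[0,0,0],"roll":-7,"jaw":1},{"xyz":[0,0,0],"roll":-8,"jaw":1},{"xyz":[0,0,0],"roll":-8,"jaw":1},{"xyz":[0,0,0],"roll":-8,"jaw":1},{"xyz":[0,0,0],"roll":-8,"jaw":1},{"xyz":[0,0,0],"roll":-8,"jaw":1},{"xyz":[0,0,0],"roll":-8,"jaw":1}]'
python3 -c "
from h import *
s=env.state(); print(s['force'],s['torque'],s['ee_rot'],s['qpos'])"
```

```text
time_s: 19.6
ee_pos: [612.8, 168.5, 178.9]
ee_rot: [179.8, -0.1, 72.3]
force: [-0.5, 0.3, 7.1]
gripper_width: 51.8
time_s: 20.6
ee_pos: [612.8, 168.6, 178.9]
ee_rot: [179.8, -0.1, 80.0]
force: [-1.6, 1.2, 6.5]
gripper_width: 51.7
[-1.59962666  1.16295615  6.4623605 ] [ 0.19285395  0.10827181 -0.00423022] [ 1.79781644e+02 -1.27978003e-01  8.00354684e+01] [ 1.43306036e+01  2.49016493e+01  8.45349434e+01  2.84679716e-02
  7.03117370e+01 -6.57141530e+01]
```

```bash
python3 -m pendant '[{"xyz":[0,0,-0.002],"roll":0,"jaw":1},{"xyz":[0,0,-0.004],"roll":0,"jaw":1},{"xyz":[0,0,-0.006],"roll":0,"jaw":1},{"xyz":[0,0,-0.008],"roll":0,"jaw":1},{"xyz":[0,0,-0.010],"roll":0,"jaw":1},{"xyz":[0,0,-0.012],"roll":0,"jaw":1},{"xyz":[0,0,-0.012],"roll":0,"jaw":1},{"xyz":[0,0,-0.012],"roll":0,"jaw":1}]'
```

```text
time_s: 21.6
ee_pos: [611.1, 167.7, 188.2]
ee_rot: [-179.9, 0.1, 80.0]
force: [0.2, 0.0, -0.4]
gripper_width: 51.9
```

The force is only -0.4 N, which is the cap's own weight, so the cap is free. I'll lift it straight up.

```bash
python3 -m pendant '[{"xyz":[0,0,-0.004],"roll":0,"jaw":1},{"xyz":[0,0,-0.014],"roll":0,"jaw":1},{"xyz":[0,0,-0.026],"roll":0,"jaw":1},{"xyz":[0,0,-0.040],"roll":0,"jaw":1},{"xyz":[0,0,-0.054],"roll":0,"jaw":1},{"xyz":[0,0,-0.066],"roll":0,"jaw":1},{"xyz":[0,0,-0.073],"roll":0,"jaw":1},{"xyz":[0,0,-0.075],"roll":0,"jaw":1}]'
python3 -m pendant '[{"xyz":[0,0,0],"roll":0,"jaw":1},{"xyz":[0,0,0],"roll":0,"jaw":1},{"xyz":[0,0,0],"roll":0,"jaw":1},{"xyz":[0,0,0],"roll":0,"jaw":1},{"xyz":[0,0,0],"roll":0,"jaw":1},{"xyz":[0,0,0],"roll":0,"jaw":1},{"xyz":[0,0,0],"roll":0,"jaw":1},{"xyz":[0,0,0],"roll":0,"jaw":1}]'
python3 - <<'E'
from h import *
b,e=grab('scene'); a,d=grab('top')
def z(im,u,v,w,h,s): return cv2.resize(im[v:v+h,u:u+w],None,fx=s,fy=s,interpolation=cv2.INTER_CUBIC)
c=np.zeros((560,780,3),np.uint8); c[:,:480]=z(b,265,150,120,140,4); c[:,480:780]=z(b,175,160,75,140,4)
cv2.imwrite('pics/crop6.png',cv2.convertScaleAbs(c,alpha=1.6,beta=10))
s=env.state(); p=s['ee_pos']; print(p,s['force'],'proj cap top/bottom',proj('scene',[[p[0],p[1],214+80],[p[0],p[1],182+80]]),'neck',proj('scene',[[612,168,185]]))
E
```

```text
time_s: 22.6
ee_pos: [611.7, 168.0, 264.4]
ee_rot: [180.0, -0.0, 80.0]
force: [-0.1, 0.2, -0.8]
gripper_width: 51.8
time_s: 23.6
ee_pos: [611.7, 168.0, 264.0]
ee_rot: [180.0, 0.0, 80.0]
force: [0.3, 0.8, -0.0]
gripper_width: 51.8
[611.6831746  167.98793459 263.97785491] [-0.13420091  0.14038811 -0.88107258] proj cap top/bottom [[319.73257028 206.61937946]
 [318.72637585 215.74606182]] neck [[316.40037043 236.22590189]]
```

View pics/crop6.png

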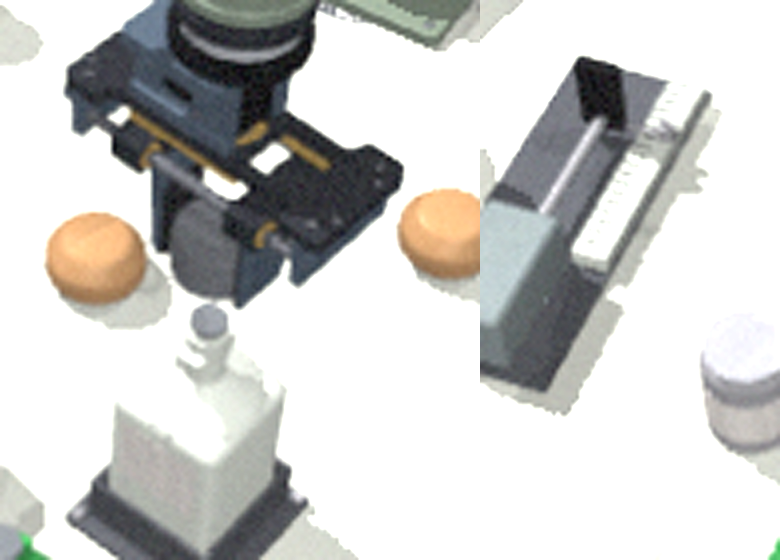

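The cap is held upright between the fingers at about (205,250), above the bare neck at (210,320). In the right panel the handle's pointer is at the rider, about (655,130). Handing in.

```bash
python3 -c "
from workcell import env
print(env.job_done(), env.state()['time_s'], env.state()['gripper_width'])"
```

```text
the job is handed in; nothing more can be done
the job is handed in; nothing more can be done
```

Both parts are done and the job is handed in, with the clock at about 23.7 s; no verdict was reported.

- **Gauge:** I pulled the handle out in two pulls, with a look in between, and let go of it. My last measurement, after letting go, put pointer and rider along the gauge at 443.9 and 443.3 mm from the top view. From the scene view it was about 446.3 and 447 mm. The two cameras disagree with each other by about 3 to 4 mm in absolute position, but within each view pointer and rider agree to under 1 mm. The rider did not move. The first pictures did not show the pointer clearly, so my initial guess of 52 mm of travel was wrong. I corrected it using the depth readings and the arm's own position.

- **Cap:** I pressed it down about 4.7 mm (7 N), turned it 80° anticlockwise and lifted it 80 mm straight up. When it came off, the force was about its own weight (0.4 N), which shows it was free. The last picture shows it upright in the gripper over the bare neck, touching nothing else, at a grip opening of 51.8 mm. The cap is stated as 53 mm across, and I put that difference down to its ribs.

- **Other things:** The last crop shows the two buns and the tin still standing, and no contact showed in the forces. I did not measure the positions of the other bystanders again at the end.

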